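Lock the spacer collar on the trailer hitch pin with its spring cotter

ROBOT

A 6-joint arm with a two-finger parallel gripper is mounted at the origin on the work surface. World frame = base frame: x ahead of the robot, y to its left, z up, the work surface at z = 0. Lengths are in mm, angles in rad, forces in N, time in s.
With the tool pointing down it reaches from about 275 to 1000 mm from the base axis. Payload 8.4 kg.
Tool frame: the origin (TCP) lies at the very end of the fingers, on their centre line; the grasp point (between the pads) lies 19 mm behind it; z points along the fingers, y is the line along which they close (so a half turn about z gives the same grasp; the last joint's range is limited). The gripper opens to 85 mm and grips with 20 to 120 N. Pads are 22 mm wide; open, the fingers measure 114 mm over their backs; the gripper's body (76 mm by 85 mm) begins 54 mm behind the grasp point. The pads swing forward as they close: fully open they stand 13 mm farther back than shut.
Start: joints at [-1.333, 0.353, 1.633, -0, 1.155, -0.002], TCP at [148.441, -607.119, 231.281] pointing down, gripper open.
Joint ranges: [-2.63, 2.63], [-0.92, 2.1], [0.06, 2.66], [-1.3, 4.44], [0, 2.69], [-3.02, 3.02]. Speed limits (rad/s): [2.22, 2.22, 2.79, 3.14, 3.14, 3.14].

INTERFACE

Orientations are given as [roll, pitch, yaw] about the fixed x, y, z axes, in that order (R = Rz(yaw) Ry(pitch) Rx(roll)).
In Python, from rig import sensors, grab_frame, camera_params, order gives the robot as it stands. The module is installed in compiled form; this text tells all that it offers.
- The arm moves only by the tool move_arm, never from a script. Its argument "motion" is a list of rows, each a list of 7 numbers: the turn, a rotation vector about the tool's x, y, z in parts of the range, where 1.0 means pi rad, then the shift along the tool's x, y, z in a scale on which 1.0 is 400 mm, then the finger opening in m, from 0 to 0.0854. A call has 1 to 8 rows; each row is the pose to reach, as a shift and turn from the pose commanded when the call began, along the tool's axes at that moment; what a row does not reach only later rows make up. A row lasts 1/8 s, in which the tool goes at most 62.5 mm and 10.7 degrees, less where a joint would pass 70% of its speed; a pose out of reach is approached as far as the arm can. A call with a gripper value outside its range is refused whole. The fingers move at their own pace and stop on an object; "grip_force" is the grip in N (left out, the last holds). Time passes only in rows, so rows that repeat a pose let the fingers close. It gives the time, the measured TCP pose, the force, the opening and the grip force at its end, in the units of the state.
- sensors.sense(): the state, without advancing time (a new reading comes with each control period).
- grab_frame(name): name is "scene" or "top" or "wrist"; returns (picture, depth): 420x560x3 uint8, red, green, blue; 420x560 float32, mm along the optical axis (not along the pixel's ray), 0 where there is no reading.
- camera_params(name): a dict with "camera_matrix" (3x3 intrinsics, pixels), "world_from_camera" (4x4, takes a point from camera to world coordinates). Camera axes: x right, y down, z forward; pixel columns grow to the right and rows downward; lengths in mm; the calibration is good to about 2 mm. A picture is of the moment at which its call begins: read the wrist's pose just before it. camera_params takes no time and is no camera call; for the wrist camera it gives the pose at the moment of the call.
- order.sign_off(): hands the job in; it is judged then, once.
The state is a dict: "clock": time; "qpos": joint angles; "qvel": joint speeds; "joint_efforts": joint torques, N m; "eef_pos": TCP position; "tcp_rot": TCP orientation; "contact_force": force on the tool from outside, world axes, zero at the start; "wrist_torque": the same for the moment, N m; "opening": opening from 0.0 (shut) to 1.0 (fully open); "grasp_force": force on a finger pad.
Only numpy, scipy, OpenCV 4.12 (cv2) and the standard library are available. Lean on these libraries where they do the work, as an engineer would, in place of code of your own. Each camera call takes 0.05 s, during which the arm holds its last target. There are 200 camera calls.

TASK

Slip the brass spacer collar over the upright hitch pin so it sits flat on the blue base and let go of it, then push the straight leg of the red-gripped spring cotter through the pin's cross hole, from the robot's side, until its bow snaps over the pin and the red grip comes up against it. Go by feel: the pin drags back in its slot to a stop before the cotter will snap, and the cotter must never be pressed on the hitch with more than 35 N. Let go and leave the other things where they are.

Things in the scene. Friction and masses are not known exactly. Their poses are not given: they have to be found in the camera images.
- hitch: Blue hitch fixed to the bench: base 100 (x) x 76 (y) x 20 mm high, and a 40 mm wide, 16 mm high bar running on from its +x edge to x = 140 mm. Origin: centre of the base's underside, on the rubber sheet (sheet top: world z = 6 mm), z up. Its x points away from the robot (yaw within 0.35 rad): the way the cotter is pushed in. The upright steel pin stands in a slot along x, at its -x end at first.
- hole (a point): Centre of the pin's cross hole, 26 mm above the base's top; axes as the hitch's. Hole along x, right through, 8 mm wide (y) and high (z), mouths eased. Pin: 20 mm diameter, bevelled top 13 mm above this point. Pushed along x with some 4 N, the pin (with this point) drags 17 to 22 mm back in its slot to a rubber stop; only there does it bear the push to snap the cotter, about 10 N.
- collar: Loose brass spacer collar (ring), outer diameter 40 mm, bore 25 mm, 14 mm high, 90 g, lying flat. Origin: centre of its underside, z up. Fits over the pin with 2.5 mm to spare all round.
- clip: Loose spring cotter of 5 mm steel wire, lying flat, 70 g. Red grip 30 (x) x 25 (y) x 14 (z) mm, held by its y faces; origin: centre of its underside, z up. Wires lie at z = 7 mm. Straight leg along +x at y = -6.5 mm, from the grip's face (x = 15) to x = 72.5 mm. Springy bow leg from y = +6.5, dipping to the leg (waist at x = 38), flaring out, ending at x = 57 mm. Wire eye to x = -33 mm.
- tip (a point): End of the cotter's straight leg (at 72.5, -6.5, 7 mm in the clip's frame); axes as the clip's, x along the leg.
- seat (a point): Point of the straight leg (25, -6.5, 7 mm in the clip's frame) that lies at the hole's centre when the cotter is home: grip face on the pin, bow waist past the pin. The pin forces the bow open from about 25 mm short of home; the waist snaps over some 12 mm short, and then the cotter runs on till the grip meets the pin.
- bow (a joint): Spring hinge of the bow leg in rad: 0 relaxed, grows as the bow is forced open by the pin (about 0.1 at the most), back to about 0 once snapped over.
- dish: Bystander: round magnetic steel parts dish, 124 mm across, 28 mm high, with brass nuts in it. Origin: centre of the underside.
- gauge: Bystander: orange plastic tyre pressure gauge lying flat, 140 mm long, round dial head 52 mm across. Origin: underside, between head (+x) and handle.
- charger: Bystander: grey plastic battery charger with a toggle switch on its front, 100 x 150 x 70 mm. Origin: centre of the underside.
- weight: Bystander: chrome handlebar end weight standing upright, 35 mm in diameter, 44 mm high. Origin: centre of the underside.
- scraper: Bystander: stainless steel scraper with wooden handle, lying flat, 210 mm long, 16 mm high. Origin: underside where blade and handle meet, blade to +x.
There are look-alikes about, which are no part of the job. What is shaped like the clip but purple is not meant. Several things have the shape of the collar; the one meant has the colours described above.

How it is judged:
By the outcome, as a careful person would: the job done as asked, in the order asked, and still so for the second after the job is handed in, with the robot touching nothing.
It also fails if it takes over 61 s, if anything falls off the work surface, if the arm or the gripper's body presses on something with over 40 N, if the wrist force passes 120 N, or if a joint passes its speed limit or range.

## Working session

There is one attempt and no reset: what is moved stays moved. The work goes in short steps, Python scripts to look and compute and a tool call to move; the robot and the scene stay as the last step left them, time stands still between calls to the robot, and variables do not carry over. Pictures are saved under pics/ and viewed, at most 10 in all, crops included, and the job is handed in when it is done.

Besides the shell and the picture viewer there is one more tool, called after ">>>" by a JSON object that holds its "op" and its "data", one argument or row to a line. move_arm: Moves the arm, as the interface text tells. Its arguments: {"type":"object","properties":{"motion":{"type":"array","items":{"type":"array","items":{"type":"number"}}},"grip_force":{"type":"number"}},"required":["motion"]}

```bash
mkdir -p pics; cat > h.py <<'E'
import numpy as np, cv2
from rig import sensors, grab_frame, camera_params, order
def shot(name):
    p=camera_params(name); im,d=grab_frame(name)
    return im,d,np.array(p["camera_matrix"]),np.array(p["world_from_camera"])
def world(d,K,T):
    v,u=np.indices(d.shape); P=np.stack([(u-K[0,2])/K[0,0]*d,(v-K[1,2])/K[1,1]*d,d],-1)
    W=P@T[:3,:3].T+T[:3,3]; W[d<=0]=np.nan; return W
def save(n,im): cv2.imwrite(f"pics/{n}.png",cv2.cvtColor(im,cv2.COLOR_RGB2BGR))
E
python3 - <<'E'
from h import *
for n in("top","scene"):
    im,d,K,T=shot(n); save(n,im); np.savez(n,im=im,d=d,K=K,T=T); print(n,T.round(2).tolist(),K.tolist())
s=sensors.sense(); print({k:np.round(v,3).tolist() for k,v in s.items()})
E
```

```text
top [[0.0, -0.99, 0.17, 321.53], [-1.0, 0.0, 0.0, 32.51], [-0.0, -0.17, -0.99, 972.03], [0.0, 0.0, 0.0, 1.0]] [[405.747330417815, 0.0, 278.8760889441307], [0.0, 405.747330417815, 208.62716238173726], [0.0, 0.0, 1.0]]
scene [[0.53, 0.62, -0.58, 1063.0], [0.85, -0.39, 0.36, -308.44], [-0.0, -0.68, -0.73, 825.21], [0.0, 0.0, 0.0, 1.0]] [[444.7935642773758, 0.0, 282.9093068432952], [0.0, 444.7935642773758, 209.1752502881066], [0.0, 0.0, 1.0]]
{'clock': 0.1, 'qpos': [-1.333, 0.354, 1.634, 0.0, 1.155, -0.002], 'qvel': [0.001, -0.001, -0.002, 0.001, 0.0, -0.0], 'joint_efforts': [-0.0, -60.636, -34.282, -0.0, 0.004, -0.0], 'eef_pos': [148.313, -606.697, 230.637], 'tcp_rot': [-3.14, -0.0, 0.24], 'contact_force': [1.183, 0.729, 0.622], 'wrist_torque': [0.011, 0.014, 0.014], 'grasp_force': 0.0, 'opening': 1.003}
```

View pics/top.png

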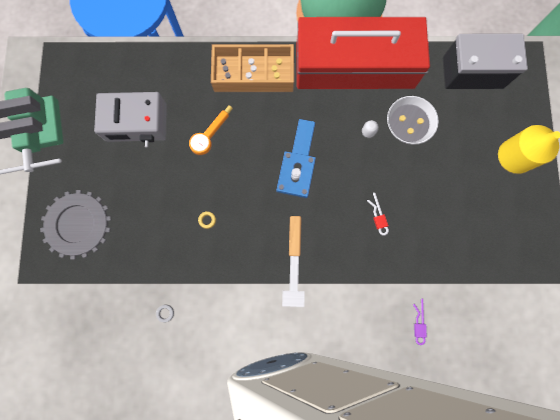

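View pics/scene.png

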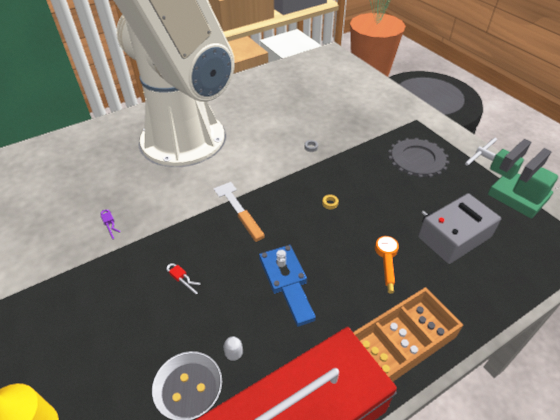

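The top view shows the brass collar at (207,220), the hitch at (297,173) with its pin near (296,173), and the red clip at (380,222) with its leg tip near (375,195). The purple clip (420,330) and the steel ring (166,313) are look-alikes. The scene view agrees.

```bash
cat > m.py <<'E'
from h import *
def run(n):
    z=np.load(n+".npz"); im,d,K,T=z["im"],z["d"],z["K"],z["T"]; W=world(d,K,T)
    hsv=cv2.cvtColor(im,cv2.COLOR_RGB2HSV); H,S,V=[hsv[...,i].astype(int) for i in range(3)]
    def near(x,y,r): return np.hypot(W[...,0]-x,W[...,1]-y)<r
    return im,W,H,S,V,near
if __name__=="__main__":
  for n in("top","scene"):
    im,W,H,S,V,near=run(n); Z=W[...,2]
    if n=="top":
        c0=W[220,200];g0=W[222,381];h0=W[183,303]; print(c0.round(),g0.round(),h0.round())
    m=near(c0[0],c0[1],60)&(S>100)&(H>12)&(H<35)&(Z>12); p=W[m]
    print(n,"collar",m.sum(),p.mean(0).round(1),np.median(Z[m]).round(1),cv2.minEnclosingCircle(p[:,:2].astype(np.float32)))
    m=near(g0[0],g0[1],80)&(S>150)&((H<8)|(H>172))&(Z>14); p=W[m]
    print("grip",m.sum(),p.mean(0).round(1),np.median(Z[m]).round(1),cv2.minAreaRect(p[:,:2].astype(np.float32)))
    m=near(g0[0],g0[1],110)&(Z>9.5)&~((S>120)&((H<8)|(H>172)));p=W[m]
    print("wire",m.sum(), p[np.argsort(p[:,0])][[0,1,2,-3,-2,-1]].round(1).tolist())
    m=near(h0[0],h0[1],150)&(H>100)&(H<125)&(S>120)&(Z>23)&(Z<30); p=W[m]
    print("hitch",m.sum(),p.mean(0).round(1),np.median(Z[m]).round(1),cv2.minAreaRect(p[:,:2].astype(np.float32)))
    m=near(h0[0],h0[1],70)&(Z>50);p=W[m]
    print("pin",m.sum(),p.mean(0).round(1),p.max(0).round(1),p.min(0).round(1)); q=p[p[:,2]>61]; print(len(q),q.mean(0).round(1) if len(q) else 0)
E
python3 m.py
python3 - <<'E'
from h import *
a=cv2.imread("pics/top.png"); b=cv2.imread("pics/scene.png")
f=lambda i,x,y,w=66,h=50: cv2.resize(i[y-h//2:y+h//2,x-w//2:x+w//2],(396,300),interpolation=cv2.INTER_NEAREST)
cv2.imwrite("pics/c1.png",np.vstack([np.hstack([f(a,380,214),f(a,296,173)]),np.hstack([f(b,185,280),f(b,285,270)])]))
E
```

```text
[457. 221.  22.] [ 452. -207.   22.] [545. -23.  28.]
top collar 146 [458.5 206.6  19.7] 19.9 ((458.9141540527344, 206.61026000976562), 19.963850021362305)
grip 132 [ 453.7 -205.7   20.5] 20.8 ((453.89288330078125, -205.8392791748047), (28.994937896728516, 25.46611976623535), 17.364965438842773)
wire 557 [[342.5, -214.8, 9.5], [344.7, -228.5, 11.1], [344.8, -191.3, 10.0], [551.8, -177.7, 9.7], [559.3, -195.0, 10.0], [561.9, -202.5, 9.6]]
hitch 1163 [582.6  -8.3  26.1] 26.1 ((607.0068359375, -13.036140441894531), (75.42577362060547, 177.38418579101562), 78.3331298828125)
pin 62 [562.3  -4.2  64.1] [573.    3.9  70.2] [553.4 -12.5  51.9]
56 [562.5  -3.9  64.8]
scene collar 129 [461.8 204.7  17.7] 18.3 ((461.88616943359375, 205.69204711914062), 21.26512336730957)
grip 135 [ 457.6 -207.7   19. ] 19.1 ((456.983642578125, -207.9051055908203), (31.431346893310547, 24.83035659790039), 17.6261043548584)
wire 147 [[356.7, -173.2, 9.6], [361.7, -260.9, 10.7], [410.9, -260.2, 10.0], [525.8, -195.2, 14.3], [527.5, -196.2, 13.4], [551.8, -216.9, 9.9]]
hitch 964 [581.5 -10.8  25.3] 25.2 ((607.113037109375, -14.318050384521484), (75.97906494140625, 175.0596923828125), 78.19515991210938)
pin 74 [566.2  -6.6  61.5] [574.5   4.4  66.5] [553.4 -15.3  51.1]
56 [565.6  -5.9  62.9]
```

View pics/c1.png

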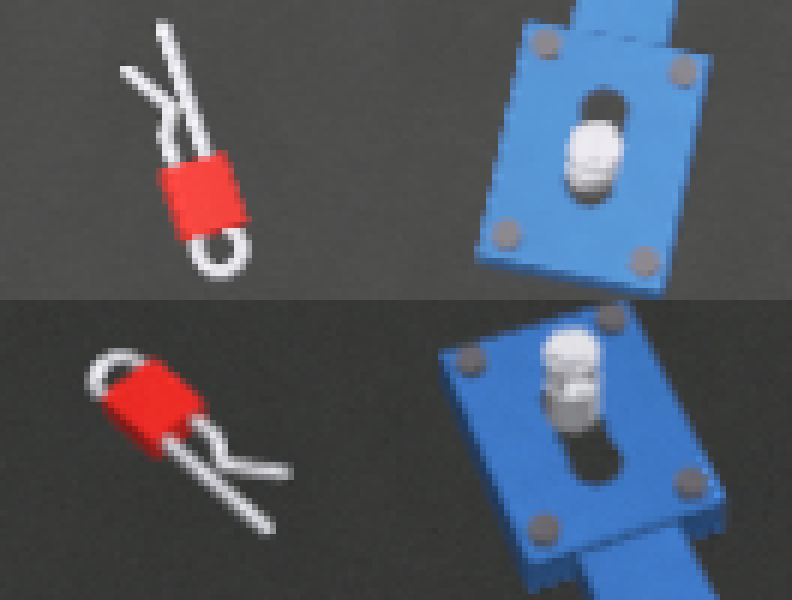

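The crop confirms it: the clip's long straight leg is on its -y side and points away from the robot. The pin is at the near end of its slot. Next I'll get the wrist camera's offset and a move helper.

```bash
cat >> h.py <<'E'
from scipy.spatial.transform import Rotation as Ro
def go(p,yaw):
    s=sensors.sense(); R=Ro.from_euler("xyz",s["tcp_rot"]); t=Ro.from_euler("xyz",[np.pi,0,yaw])
    print("move",(R.inv()*t).as_rotvec().round(4).tolist(),(R.inv().apply(np.array(p)-s["eef_pos"])/1000).round(4).tolist(),"at",np.round(s["eef_pos"],1).tolist(),np.round(s["tcp_rot"],4).tolist(),"F",np.round(s["contact_force"],1).tolist(),"op",round(float(s["opening"]),3),"t",round(s["clock"],2))
E
python3 - <<'E'
from h import *
s=sensors.sense(); R=Ro.from_euler("xyz",s["tcp_rot"]).as_matrix(); p=camera_params("wrist"); T=np.array(p["world_from_camera"])
print((R.T@(T[:3,3]-s["eef_pos"])).round(1),(R.T@T[:3,:3]).round(3).tolist(),p["camera_matrix"])
go([430,-250,230],0.3)
E
```

```text
[  78.1   -0.4 -142.2] [[0.0, -0.952, -0.307], [1.0, 0.0, -0.001], [0.001, -0.307, 0.952]] [[310.8940648    0.         281.57494167]
 [  0.         310.8940648  207.38646636]
 [  0.           0.           1.        ]]
move [-0.0013, -0.0, -0.0602] [0.3583, -0.2796, 0.001] at [148.3, -606.7, 230.6] [-3.1403, -0.0, 0.2398] F [1.2, 0.7, 0.6] op 1.003 t 0.1
```

The rows are not in the units I measure in: shifts go in shares of 400 mm and turns go in shares of pi rad. I convert before sending: 0.395 m / 0.4 = 0.9875, 0.35 m / 0.4 = 0.875, -0.06 rad / 3.1416 = -0.0191.

>>> {"op": "move_arm", "data": {
  "motion": [
    [0,0,0,0.125,-0.075,0,0.0854],
    [0,0,-0.0191,0.225,-0.175,0,0.0854],
    [0,0,-0.0191,0.375,-0.275,0.05,0.0854],
    [0,0,-0.0191,0.5,-0.375,0.125,0.0854],
    [0,0,-0.0191,0.625,-0.475,0.175,0.0854],
    [0,0,-0.0191,0.75,-0.575,0.225,0.0854],
    [0,0,-0.0191,0.875,-0.675,0.25,0.0854],
    [0,0,-0.0191,0.9875,-0.775,0.25,0.0854]
  ]
}}

```text
clock: 1.1
eef_pos: [442.3, -233.6, 132.4]
tcp_rot: [-3.141, 0.001, 0.3]
contact_force: [1.0, -0.8, -0.4]
opening: 1.005
grasp_force: 0.0
```

>>> {"op": "move_arm", "data": {
  "motion": [
    [0,0,0,0,0,0,0.0854],
    [0,0,0,0,0,0,0.0854],
    [0,0,0,0,0,0,0.0854]
  ]
}}

```text
clock: 1.48
eef_pos: [441.1, -236.5, 133.3]
tcp_rot: [3.141, 0.0, 0.298]
contact_force: [-0.9, 0.0, -0.6]
opening: 1.0
grasp_force: 0.0
```

```bash
python3 - <<'E'
from h import *
im,d,K,T=shot("wrist"); save("w1",im); np.savez("w1",im=im,d=d,K=K,T=T)
go([520,-20,160],-0.204)
E
```

```text
move [0.0002, -0.0, 0.5018] [0.139, -0.1839, -0.0267] at [441.1, -236.6, 133.4] [3.1414, 0.0, 0.2978] F [0.9, 0.9, -0.5] op 1.002 t 1.52
```

View pics/w1.png

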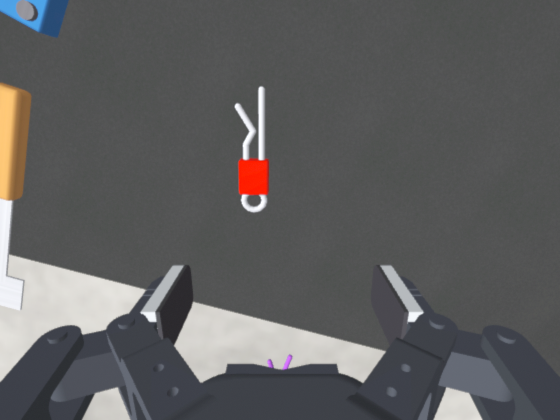

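The wrist view shows the red grip at (254,177), the straight leg running up to (262,88), and the bow on the left. The clip is nearly aligned with the tool.

To row units: -0.184 m / 0.4 = -0.46, 0.139 m / 0.4 = 0.3475, 0.5018 rad / 3.1416 = 0.1597.

>>> {"op": "move_arm", "data": {
  "motion": [
    [0,0,0.0191,0.05,-0.05,0,0.0854],
    [0,0,0.0414,0.1,-0.125,-0.0375,0.0854],
    [0,0,0.0637,0.1625,-0.225,-0.0625,0.0854],
    [0,0,0.0955,0.225,-0.325,-0.0675,0.0854],
    [0,0,0.1273,0.2875,-0.4125,-0.0675,0.0854],
    [0,0,0.1597,0.3475,-0.46,-0.0675,0.0854],
    [0,0,0.1597,0.3475,-0.46,-0.0675,0.0854],
    [0,0,0.1597,0.3475,-0.46,-0.0675,0.0854]
  ]
}}

```text
clock: 2.52
eef_pos: [519.7, -19.8, 160.2]
tcp_rot: [3.141, 0.001, -0.202]
contact_force: [0.2, 0.1, 0.5]
opening: 1.001
grasp_force: 0.0
```

```bash
python3 - <<'E'
from h import *
im,d,K,T=shot("wrist"); save("w2",im); np.savez("w2",im=im,d=d,K=K,T=T)
go([450,195,125],-0.204)
def masks(n):
    z=np.load(n+".npz"); W=world(z["d"],z["K"],z["T"]); hsv=cv2.cvtColor(z["im"],cv2.COLOR_RGB2HSV).astype(int); return W,*[hsv[...,i] for i in range(3)]
W,H,S,V=masks("w1"); Z=W[...,2]
nr=np.hypot(W[...,0]-455,W[...,1]+207)<110
m=nr&(S>150)&((H<8)|(H>172)); print("grip",np.median(Z[m]).round(1)); m&=Z>np.median(Z[m])-2; p=W[m]; print(p.mean(0).round(1),cv2.minAreaRect(p[:,:2].astype(np.float32)))
w=np.zeros(Z.shape,bool);w[80:158,225:275]=True; w&=(V>130)&(S<60); p=W[w]
r=Ro.from_euler("z",-0.298).apply(p-[455,-207,0]); print("wire z",np.median(p[:,2]).round(1)); 
far=r[:,0]>np.percentile(r[:,0],1); 
leg=r[(r[:,1]<-2)&(r[:,0]>20)] ; print("leg fit dy/dx,y0",np.polyfit(leg[:,0],leg[:,1],1).round(4),leg[:,1].std().round(2),"tip x",r[:,0].max().round(1), "bow ymax",r[:,1].max().round(1))
W,H,S,V=masks("w2"); Z=W[...,2]
m=(H>100)&(H<125)&(S>120)&(abs(Z-26)<3)&(W[...,0]<680); p=W[m]; print("base z",np.median(p[:,2]).round(1),cv2.minAreaRect(p[:,:2].astype(np.float32)))
m=(np.hypot(W[...,0]-563,W[...,1]+4)<25)&(Z>60); p=W[m]; print("pin",m.sum(),p[:,2].max().round(1),p.mean(0).round(1),cv2.minEnclosingCircle(p[:,:2].astype(np.float32)))
E
```

```text
move [0.0003, 0.0006, 0.0017] [-0.1113, -0.1966, 0.0352] at [519.6, -19.9, 160.2] [3.1413, 0.0006, -0.2023] F [-0.4, -0.5, -0.8] op 0.997 t 2.58
grip 19.4
[ 455.2 -206.5   19.5] ((454.75, -206.72586059570312), (29.39478874206543, 24.879186630249023), 16.546260833740234)
wire z nan
leg fit dy/dx,y0 [-0.019  -5.8728] 1.76 tip x nan bow ymax nan
base z 25.4 ((593.6840209960938, -10.363636016845703), (75.85763549804688, 149.2267303466797), 78.42792510986328)
pin 4617 257.0 [5.434e+02 1.000e-01 2.264e+02] ((554.8491821289062, -2.8966307640075684), 18.33577537536621)
```

View pics/w2.png

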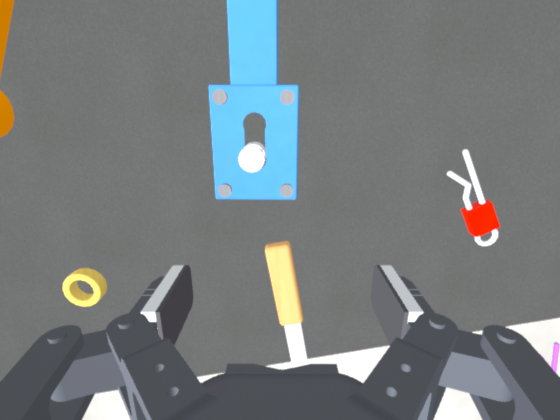

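The wrist view shows the hitch base from (210,85) to (297,199), the pin top at (252,151) and the collar at (85,287).

```bash
cat > m2.py <<'E'
from h import *
def masks(n):
    z=np.load(n+".npz"); W=world(z["d"],z["K"],z["T"]); hsv=cv2.cvtColor(z["im"],cv2.COLOR_RGB2HSV).astype(int); return W,*[hsv[...,i] for i in range(3)]
def pin(n):
    W,H,S,V=masks(n); Z=W[...,2]
    near=(np.hypot(W[...,0]-565,W[...,1]+4)<45)
    m=near&(Z>55)&(Z<72); t=np.median(np.sort(Z[m])[-40:]); q=W[m&(Z>t-1)]
    print("pin",m.sum(),"top",t.round(1),q.mean(0).round(1),cv2.minEnclosingCircle(q[:,:2].astype(np.float32)))
def collar(n,x,y,z0):
    W,H,S,V=masks(n); Z=W[...,2]
    m=(np.hypot(W[...,0]-x,W[...,1]-y)<40)&(S>90)&(H>12)&(H<40)&(abs(Z-z0-14)<2.5); q=W[m]
    print("collar",m.sum(),np.median(q[:,2]).round(1),q.mean(0).round(1),cv2.minEnclosingCircle(q[:,:2].astype(np.float32)))
if __name__=="__main__":
    pin("w2"); collar("w2",460,206,6)
E
python3 m2.py
```

```text
pin 536 top 65.5 [562.8  -4.3  65.1] ((562.350830078125, -4.233094215393066), 7.30517578125)
collar 638 19.5 [459.8 206.1  19.4] ((458.9775085449219, 206.90084838867188), 20.565263748168945)
```

>>> {"op": "move_arm", "data": {
  "motion": [
    [0,0,0,-0.05,-0.075,0,0.0854],
    [0,0,0,-0.1,-0.1625,0,0.0854],
    [0,0,0,-0.15,-0.25,0.0375,0.0854],
    [0,0,0,-0.2,-0.35,0.075,0.0854],
    [0,0,0,-0.25,-0.4375,0.0875,0.0854],
    [0,0,0,-0.2775,-0.4925,0.0875,0.0854],
    [0,0,0,-0.2775,-0.4925,0.0875,0.0854],
    [0,0,0,-0.2775,-0.4925,0.0875,0.0854]
  ]
}}

```text
clock: 3.58
eef_pos: [451.2, 195.4, 125.3]
tcp_rot: [3.141, -0.0, -0.202]
contact_force: [-0.2, -1.0, -0.5]
opening: 0.996
grasp_force: 0.0
```

```bash
python3 - <<'E'
from m2 import *
im,d,K,T=shot("wrist"); save("w3",im); np.savez("w3",im=im,d=d,K=K,T=T)
collar("w3",460,206,6)
go([460,206,60],-0.203)
E
```

```text
collar 1009 19.4 [459.8 207.   19.4] ((459.2705078125, 207.10906982421875), 19.785972595214844)
move [0.0002, -0.0001, 0.0] [0.0064, -0.0122, 0.0654] at [451.3, 195.4, 125.4] [3.1414, -0.0001, -0.203] F [0.4, 0.2, 0.1] op 1.002 t 3.62
```

To row units: 0.118 m / 0.4 = 0.295, 0.105 m / 0.4 = 0.2625.

>>> {"op": "move_arm", "data": {
  "motion": [
    [0,0,0,0.0075,-0.0175,0.05,0.0854],
    [0,0,0,0.015,-0.0325,0.125,0.0854],
    [0,0,0,0.015,-0.0325,0.2,0.08],
    [0,0,0,0.015,-0.0325,0.2625,0.075],
    [0,0,0,0.015,-0.0325,0.295,0.07],
    [0,0,0,0.015,-0.0325,0.295,0.06],
    [0,0,0,0.015,-0.0325,0.295,0.05],
    [0,0,0,0.015,-0.0325,0.295,0.03]
  ],
  "grip_force": 40
}}

```text
clock: 4.62
eef_pos: [460.2, 208.3, 8.5]
tcp_rot: [-3.141, -0.001, -0.202]
contact_force: [-1.9, -2.2, 8.6]
opening: 0.444
grasp_force: 39.0
```

>>> {"op": "move_arm", "data": {
  "motion": [
    [0,0,0,0,0,0,0.03],
    [0,0,0,0,0,0,0.03],
    [0,0,0,0,0,0,0.03],
    [0,0,0,0,0,0,0.03]
  ]
}}

```text
clock: 5.12
eef_pos: [460.2, 208.4, 8.6]
tcp_rot: [-3.141, -0.002, -0.202]
contact_force: [-1.3, -1.9, 7.1]
opening: 0.443
grasp_force: 39.3
```

To row units: -0.1 m / 0.4 = -0.25, -0.09 m / 0.4 = -0.225.

>>> {"op": "move_arm", "data": {
  "motion": [
    [0,0,0,0,0,-0.0125,0.03],
    [0,0,0,0,0,-0.05,0.03],
    [0,0,0,0,0,-0.1125,0.03],
    [0,0,0,0,0,-0.175,0.03],
    [0,0,0,0,0,-0.225,0.03],
    [0,0,0,0,0,-0.25,0.03],
    [0,0,0,0,0,-0.25,0.03],
    [0,0,0,0,0,-0.25,0.03]
  ]
}}

```text
clock: 6.12
eef_pos: [459.1, 208.0, 106.8]
tcp_rot: [3.141, 0.001, -0.202]
contact_force: [-0.1, 1.1, -0.4]
opening: 0.444
grasp_force: 40.3
```

```bash
python3 - <<'E'
from m2 import *
s=sensors.sense()
im,d,K,T=shot("wrist"); save("w4",im); np.savez("w4",im=im,d=d,K=K,T=T)
W,H,S,V=masks("w4"); m=(S>90)&(H>12)&(H<40)&(W[...,2]>60); print("wt",s["contact_force"]); q=W[m]; print(len(q),q.mean(0),q.min(0),q.max(0),(q[:,2]>np.percentile(q[:,2],90)-2).sum())
t=q[q[:,2]>np.percentile(q[:,2],95)-2]; print(t.mean(0),cv2.minEnclosingCircle(t[:,:2].astype(np.float32)))
go([562.5,-4.2,120],-0.202)
E
```

```text
wt [-0.07234795  1.13413007 -0.40444929]
4104 [459.9269848  208.07047674 115.39531193] [438.28461528 188.56240009 103.33262786] [478.34623077 228.95702842 120.99373048] 2725
[459.3106055  208.18528622 117.59351005] ((458.21844482421875, 208.30755615234375), 20.06503677368164)
move [0.0008, 0.0011, 0.0] [0.1439, 0.1871, -0.0134] at [459.0, 207.9, 106.6] [3.1408, 0.0011, -0.202] F [-0.7, 0.2, -0.6] op 0.441 t 6.17
```

View pics/w4.png

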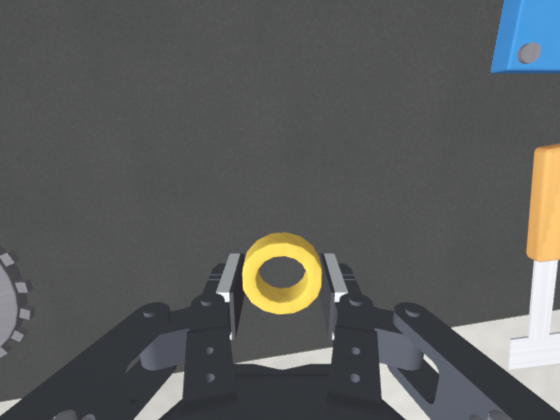

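The collar is held level and centred between the fingers at (282,273). Now I'll carry it over the pin.

To row units: 0.1869 m / 0.4 = 0.4673, 0.179 m / 0.4 = 0.4475.

>>> {"op": "move_arm", "data": {
  "motion": [
    [0,0,0,0.03,0.0375,0,0.03],
    [0,0,0,0.0875,0.1125,0,0.03],
    [0,0,0,0.1625,0.2125,0,0.03],
    [0,0,0,0.2375,0.3125,0,0.03],
    [0,0,0,0.3,0.395,0,0.03],
    [0,0,0,0.345,0.4475,0,0.03],
    [0,0,0,0.361,0.4673,0,0.03],
    [0,0,0,0.361,0.4673,0,0.03]
  ]
}}

```text
clock: 7.18
eef_pos: [563.1, -3.9, 106.6]
tcp_rot: [3.142, 0.001, -0.203]
contact_force: [0.0, 0.4, -1.3]
opening: 0.443
grasp_force: 40.4
```

To row units: 0.03 m / 0.4 = 0.075, 0.025 m / 0.4 = 0.0625.

>>> {"op": "move_arm", "data": {
  "motion": [
    [0,0,0,0,0,0.0125,0.03],
    [0,0,0,0,0,0.0375,0.03],
    [0,0,0,0,0,0.0625,0.03],
    [0,0,0,0,0,0.075,0.03],
    [0,0,0,0,0,0.075,0.03]
  ]
}}

```text
clock: 7.8
eef_pos: [563.1, -3.8, 76.7]
tcp_rot: [3.141, 0.001, -0.202]
contact_force: [-0.2, 0.6, -0.9]
opening: 0.448
grasp_force: 40.4
```

```bash
python3 - <<'E'
from m2 import *
im,d,K,T=shot("wrist"); save("w5",im); np.savez("w5",im=im,d=d,K=K,T=T)
go([563,-4.2,28.6],-0.202)
W,H,S,V=masks("w5"); m=(S>90)&(H>12)&(H<40)&(W[...,2]>60)&(W[...,2]<110)&(np.hypot(W[...,0]-563,W[...,1]+4)<40); q=W[m]
t=q[q[:,2]>np.percentile(q[:,2],95)-2]; print(t.mean(0),cv2.minEnclosingCircle(t[:,:2].astype(np.float32)))
cv2.imwrite("pics/c5.png",cv2.resize(cv2.imread("pics/w5.png")[180:360,160:400],(800,600)))
E
```

```text
move [0.0001, 0.0005, 0.0] [-0.0003, 0.0004, 0.0485] at [563.4, -3.9, 77.1] [3.1415, 0.0005, -0.202] F [-0.0, -0.6, -0.7] op 0.442 t 7.85
[563.03464592  -3.41920458  87.46321757] ((562.3108520507812, -3.393362283706665), 20.01072120666504)
```

View pics/c5.png

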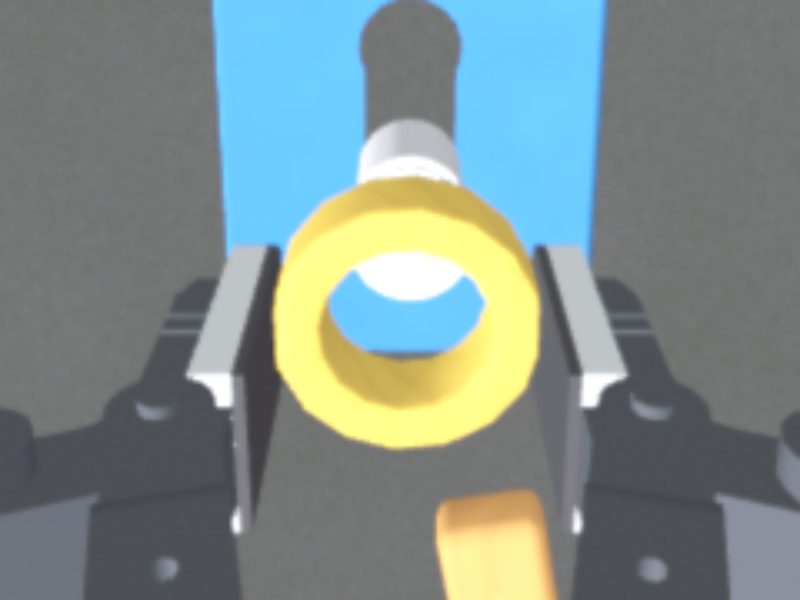

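The collar is laterally centred over the pin (pin at (410,270) in the crop, collar centre at (408,310)). The row offset is perspective from the tilted camera. Lowering it now.

To row units: 0.02 m / 0.4 = 0.05, 0.0005 m / 0.4 = 0.0013.

>>> {"op": "move_arm", "data": {
  "motion": [
    [0,0,0,0,0.0013,0.0125,0.03],
    [0,0,0,0,0.0013,0.025,0.03],
    [0,0,0,0,0.0013,0.0375,0.03],
    [0,0,0,0,0.0013,0.05,0.03],
    [0,0,0,0,0.0013,0.05,0.03]
  ]
}}

```text
clock: 8.48
eef_pos: [563.1, -4.4, 56.8]
tcp_rot: [3.141, 0.001, -0.202]
contact_force: [0.5, 0.5, -1.4]
opening: 0.442
grasp_force: 40.4
```

To row units: 0.028 m / 0.4 = 0.07, 0.027 m / 0.4 = 0.0675.

>>> {"op": "move_arm", "data": {
  "motion": [
    [0,0,0,0,0,0.015,0.03],
    [0,0,0,0,0,0.035,0.03],
    [0,0,0,0,0,0.0525,0.03],
    [0,0,0,0,0,0.0625,0.03],
    [0,0,0,0,0,0.0675,0.03],
    [0,0,0,0,0,0.07,0.03],
    [0,0,0,0,0,0.07,0.03]
  ]
}}

```text
clock: 9.35
eef_pos: [563.5, -4.4, 29.4]
tcp_rot: [-3.142, -0.0, -0.202]
contact_force: [-0.3, -1.1, -1.7]
opening: 0.444
grasp_force: 40.4
```

To row units: 0.001 m / 0.4 = 0.0025.

>>> {"op": "move_arm", "data": {
  "motion": [
    [0,0,0,0,0,0.0025,0.03],
    [0,0,0,0,0,0.0025,0.03],
    [0,0,0,0,0,0.0025,0.045],
    [0,0,0,0,0,0.0025,0.055],
    [0,0,0,0,0,0,0.06],
    [0,0,0,0,0,0,0.065],
    [0,0,0,0,0,0,0.065]
  ]
}}

```text
clock: 10.22
eef_pos: [563.4, -4.4, 29.3]
tcp_rot: [-3.142, -0.0, -0.202]
contact_force: [-0.2, -0.6, -0.4]
opening: 0.758
grasp_force: 0.0
```

To row units: -0.13 m / 0.4 = -0.325, -0.09 m / 0.4 = -0.225.

>>> {"op": "move_arm", "data": {
  "motion": [
    [0,0,0,0,0,-0.05,0.065],
    [0,0,0,0,0,-0.125,0.065],
    [0,0,0,0,0,-0.225,0.065],
    [0,0,0,-0.025,0,-0.325,0.065],
    [0,0,0,-0.1,0,-0.325,0.065],
    [0,0,0,-0.125,0,-0.325,0.065],
    [0,0,0,-0.125,0,-0.325,0.065]
  ]
}}

```text
clock: 11.1
eef_pos: [514.1, 5.7, 159.0]
tcp_rot: [3.141, 0.0, -0.202]
contact_force: [1.1, -0.0, -0.3]
opening: 0.763
grasp_force: 0.0
```

```bash
python3 - <<'E'
from m2 import *
im,d,K,T=shot("wrist"); save("w6",im); np.savez("w6",im=im,d=d,K=K,T=T)
pin("w6"); collar("w6",563,-4,26)
W,H,S,V=masks("w6"); Z=W[...,2]; m=(H>100)&(H<125)&(S>120)&(abs(Z-26)<3); p=W[m]; print("base",np.median(p[:,2]).round(1),cv2.minAreaRect(p[:,:2].astype(np.float32)))
go([455,-206.6,90],0.289)
E
```

```text
pin 551 top 65.7 [563.4  -4.3  65.2] ((563.1258544921875, -4.20789098739624), 6.680771827697754)
collar 984 39.4 [563.8  -4.1  39.4] ((562.982666015625, -3.849529981613159), 19.415958404541016)
base 25.5 ((594.1463623046875, -10.50970458984375), (76.03453063964844, 149.6830291748047), 78.27264404296875)
move [0.0, -0.0, -0.4908] [-0.016, 0.2199, 0.0691] at [514.8, 5.6, 159.0] [3.1416, -0.0, -0.2018] F [1.0, -0.9, 0.5] op 0.764 t 11.15
```

View pics/w6.png

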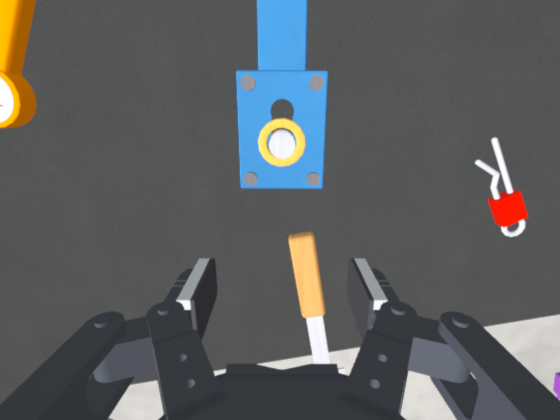

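The collar sits flat on the base around the pin, at (281,142). Its top measures 39.4 mm against 40 expected. Now the clip.

To row units: 0.2199 m / 0.4 = 0.5498, 0.205 m / 0.4 = 0.5125, -0.4908 rad / 3.1416 = -0.1562.

>>> {"op": "move_arm", "data": {
  "motion": [
    [0,0,-0.0255,-0.005,0.075,0,0.06],
    [0,0,-0.0573,-0.0125,0.175,0,0.06],
    [0,0,-0.0891,-0.025,0.3,0.025,0.06],
    [0,0,-0.121,-0.0325,0.425,0.075,0.06],
    [0,0,-0.1464,-0.04,0.5125,0.1125,0.06],
    [0,0,-0.1562,-0.04,0.5498,0.1225,0.06],
    [0,0,-0.1562,-0.04,0.5498,0.1225,0.06],
    [0,0,-0.1562,-0.04,0.5498,0.1225,0.06]
  ]
}}

```text
clock: 12.15
eef_pos: [455.1, -206.4, 110.2]
tcp_rot: [-3.141, -0.0, 0.288]
contact_force: [0.5, 0.3, 0.3]
opening: 0.706
grasp_force: 0.0
```

```bash
python3 - <<'E'
from m2 import *
im,d,K,T=shot("wrist"); save("w7",im); np.savez("w7",im=im,d=d,K=K,T=T)
W,H,S,V=masks("w7"); Z=W[...,2]; nr=np.hypot(W[...,0]-455,W[...,1]+207)<60
m=nr&(S>150)&((H<8)|(H>172))&(Z>17); p=W[m]; r=cv2.minAreaRect(p[:,:2].astype(np.float32)); print(len(p),np.median(p[:,2]),p.mean(0).round(1),r,np.deg2rad(r[2]))
go([*p.mean(0)[:2],10],0.289)
E
```

```text
1100 19.44043786887373 [ 455.4 -206.2   19.4] ((454.6726379394531, -206.6565399169922), (29.85584831237793, 24.749338150024414), 15.647758483886719) 0.2731049061006993
move [-0.0, -0.0002, -0.0003] [0.0002, 0.0001, 0.1003] at [455.2, -206.1, 110.3] [-3.1416, -0.0002, 0.2887] F [0.1, -0.0, 1.2] op 0.703 t 12.2
```

To row units: 0.1 m / 0.4 = 0.25, 0.095 m / 0.4 = 0.2375, 0.008 rad / 3.1416 = 0.0025.

>>> {"op": "move_arm", "data": {
  "motion": [
    [0,0,0.0025,0,0,0.05,0.06],
    [0,0,0.0025,0,0,0.125,0.06],
    [0,0,0.0025,0,0,0.2,0.055],
    [0,0,0.0025,0,0,0.2375,0.05],
    [0,0,0.0025,0,0,0.25,0.045],
    [0,0,0.0025,0,0,0.25,0.035],
    [0,0,0.0025,0,0,0.25,0.025],
    [0,0,0.0025,0,0,0.25,0.015]
  ],
  "grip_force": 80
}}

```text
clock: 13.2
eef_pos: [455.3, -206.9, 11.5]
tcp_rot: [3.141, -0.001, 0.281]
contact_force: [-1.8, 1.7, 7.6]
opening: 0.265
grasp_force: 78.5
```

>>> {"op": "move_arm", "data": {
  "motion": [
    [0,0,0,0,0,0,0.015],
    [0,0,0,0,0,0,0.015],
    [0,0,0,0,0,0,0.015]
  ]
}}

```text
clock: 13.58
eef_pos: [455.3, -206.9, 11.5]
tcp_rot: [3.141, -0.001, 0.281]
contact_force: [-1.1, 1.5, 6.4]
opening: 0.262
grasp_force: 78.5
```

To row units: -0.09 m / 0.4 = -0.225, -0.085 m / 0.4 = -0.2125.

>>> {"op": "move_arm", "data": {
  "motion": [
    [0,0,0,0,0,-0.015,0.015],
    [0,0,0,0,0,-0.05,0.015],
    [0,0,0,0,0,-0.1125,0.015],
    [0,0,0,0,0,-0.175,0.015],
    [0,0,0,0,0,-0.2125,0.015],
    [0,0,0,0,0,-0.225,0.015],
    [0,0,0,0,0,-0.225,0.015]
  ]
}}

```text
clock: 14.45
eef_pos: [454.5, -206.6, 100.3]
tcp_rot: [3.142, -0.0, 0.281]
contact_force: [-0.4, -0.0, -1.1]
opening: 0.264
grasp_force: 78.7
```

```bash
cat > leg.py <<'E'
from m2 import *
def leg(n):
    s=sensors.sense(); im,d,K,T=shot("wrist"); save(n,im); np.savez(n,im=im,d=d,K=K,T=T)
    W=masks(n)[0]; R=Ro.from_euler("xyz",s["tcp_rot"]).as_matrix(); p=(W-s["eef_pos"])@R
    ok=(abs(p[...,2]+6)<18)&(abs(p[...,1])<22)&(p[...,0]>12)&(p[...,0]<95)
    q=p[ok]; print(len(q)); l=q[(q[:,1]>2)&(q[:,1]<11)&(q[:,0]>18)]   # tool y = -clip y
    print("tip x",np.sort(q[:,0])[-8:].round(1))
    for a in range(18,80,8):
        g=l[(l[:,0]>=a)&(l[:,0]<a+8)]
        if len(g): print(a+4,len(g),"y",np.percentile(g[:,1],[5,50,95]).round(1),"z",np.percentile(g[:,2],[5,50,95]).round(1))
    return p
if __name__=="__main__":
    import sys; leg(sys.argv[1]); go([480,12,104],-0.203)
    im=cv2.imread(f"pics/{sys.argv[1]}.png"); cv2.imwrite("pics/c8.png",cv2.resize(im[130:340,140:420],(800,600)))
E
python3 leg.py w8
```

```text
2941
tip x [71.1 71.1 71.1 71.1 71.4 71.5 71.5 71.5]
22 163 y [3.6 5.9 8.3] z [-4.2 -3.  -1.5]
30 170 y [3.7 5.8 8.2] z [-4.1 -3.  -1.4]
38 167 y [3.9 6.1 8.1] z [-4.2 -3.  -1.8]
46 182 y [3.8 6.  8.4] z [-4.1 -2.9 -1.6]
54 196 y [3.7 5.9 8.2] z [-4.1 -2.9 -1.3]
62 204 y [3.7 5.8 8.1] z [-4.1 -2.9 -1.1]
70 142 y [4.  6.1 8.4] z [-4.  -2.6 -0.9]
move [-0.0003, 0.0006, 0.4838] [0.0852, -0.2027, -0.0041] at [454.3, -206.4, 99.9] [-3.1411, 0.0005, 0.2808] F [0.2, -0.5, -0.1] op 0.256 t 14.5
```

View pics/c8.png

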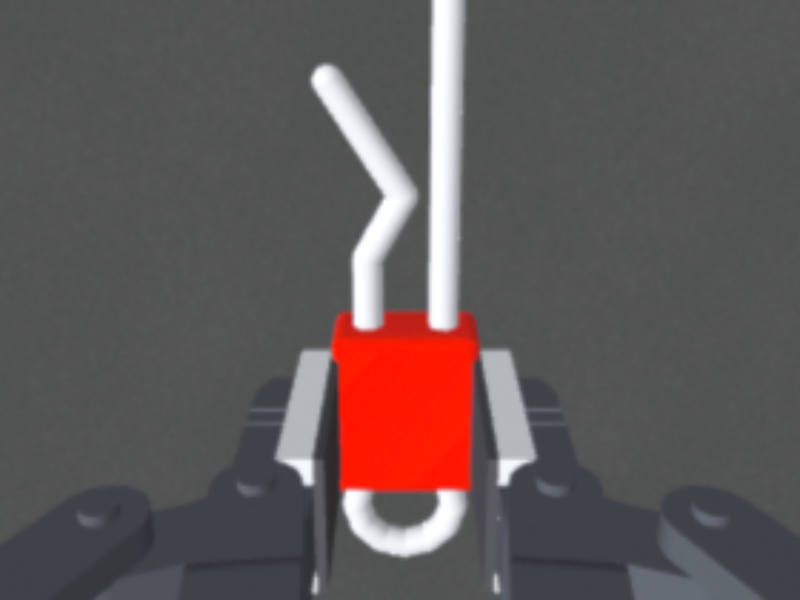

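The clip is gripped squarely: leg at tool y = +6.0, parallel to the tool's x, about 1.8 mm above the TCP. Next I move to the pre-insertion pose.

To row units: -0.2146 m / 0.4 = -0.5365, -0.205 m / 0.4 = -0.5125, 0.4838 rad / 3.1416 = 0.154.

>>> {"op": "move_arm", "data": {
  "motion": [
    [0,0,0.0127,0.015,-0.0375,0,0.015],
    [0,0,0.0318,0.05,-0.125,0,0.015],
    [0,0,0.0637,0.0875,-0.2375,0,0.015],
    [0,0,0.0955,0.125,-0.35,0,0.015],
    [0,0,0.1273,0.1625,-0.45,0,0.015],
    [0,0,0.1464,0.1825,-0.5125,0,0.015],
    [0,0,0.154,0.194,-0.5365,0,0.015],
    [0,0,0.154,0.194,-0.5365,0,0.015]
  ]
}}

```text
clock: 15.5
eef_pos: [469.3, 21.7, 99.5]
tcp_rot: [3.141, 0.001, -0.201]
contact_force: [-0.5, 0.1, -0.0]
opening: 0.263
grasp_force: 78.8
```

To row units: 0.05 m / 0.4 = 0.125, 0.046 m / 0.4 = 0.115.

>>> {"op": "move_arm", "data": {
  "motion": [
    [0,0,0,0,0,0.02,0.015],
    [0,0,0,0,0,0.055,0.015],
    [0,0,0,0,0,0.09,0.015],
    [0,0,0,0,0,0.115,0.015],
    [0,0,0,0,0,0.125,0.015],
    [0,0,0,0,0,0.125,0.015],
    [0,0,0,0,0,0.125,0.015]
  ]
}}

```text
clock: 16.38
eef_pos: [470.0, 21.2, 50.6]
tcp_rot: [-3.141, -0.001, -0.203]
contact_force: [0.5, 0.5, -0.6]
opening: 0.26
grasp_force: 78.8
```

```bash
python3 - <<'E'
from leg import *
p=leg("w9"); go([469.4,21.3,50.3],-0.203)
s=sensors.sense()
z=p[...,2]; m=(abs(p[...,1]-6)<25)&(p[...,0]>80)&(p[...,0]<125)&(z<-10)&(z>-22); q=p[m]
print("pin tool",len(q),np.percentile(q,[2,50,98],axis=0).round(1)); t=q[q[:,2]<np.percentile(q[:,2],5)+1.5]; print("top",len(t),t.mean(0).round(1),t.min(0).round(1),t.max(0).round(1))
E
```

```text
5418
tip x [94.9 94.9 94.9 94.9 95.  95.  95.  95. ]
22 167 y [4.  6.3 8.8] z [-4.  -2.8 -1.1]
30 163 y [4.4 6.3 8.6] z [-4.3 -3.  -1.7]
38 168 y [4.3 6.5 8.5] z [-4.2 -3.  -1.8]
46 189 y [4.2 6.4 8.8] z [-4.1 -2.8 -1.4]
54 194 y [4.1 6.4 8.6] z [-4.  -2.8 -1.3]
62 210 y [4.1 6.3 8.6] z [-3.9 -2.9 -1.1]
70 127 y [4.5 6.6 8.8] z [-3.9 -2.9 -1.3]
78 227 y [ 2.8  6.6 10.7] z [10.1 11.1 11.9]
move [-0.0002, -0.0008, 0.0] [-0.0007, -0.0, 0.0004] at [470.1, 21.1, 50.7] [-3.1414, -0.0008, -0.203] F [-0.2, -0.4, -1.0] op 0.265 t 16.43
pin tool 2280 [[ 87.3  -2.7 -15.2]
 [ 96.1   6.  -13. ]
 [105.1  14.9 -10.2]]
top 961 [ 96.2   6.1 -14.2] [ 87.8  -2.2 -15.9] [103.9  13.9 -13.4]
```

To row units: 0.018 m / 0.4 = 0.045, 0.015 m / 0.4 = 0.0375.

>>> {"op": "move_arm", "data": {
  "motion": [
    [0,0,0,0.01,-0.0008,0,0.015],
    [0,0,0,0.0225,-0.0008,0,0.015],
    [0,0,0,0.03,-0.0008,0,0.015],
    [0,0,0,0.0375,-0.0008,0,0.015],
    [0,0,0,0.045,-0.0008,0,0.015],
    [0,0,0,0.045,-0.0008,0,0.015]
  ]
}}

```text
clock: 17.18
eef_pos: [487.6, 17.8, 50.3]
tcp_rot: [-3.142, -0.0, -0.203]
contact_force: [-0.6, -0.6, -0.1]
opening: 0.261
grasp_force: 78.8
```

To row units: 0.006 m / 0.4 = 0.015, 0.003 m / 0.4 = 0.0075.

>>> {"op": "move_arm", "data": {
  "motion": [
    [0,0,0,0.0075,0,0,0.015],
    [0,0,0,0.015,0,0,0.015],
    [0,0,0,0.015,0,0,0.015]
  ]
}}

```text
clock: 17.55
eef_pos: [493.6, 16.5, 50.3]
tcp_rot: [-3.142, -0.0, -0.203]
contact_force: [-0.3, 0.7, -0.5]
opening: 0.261
grasp_force: 78.8
```

To row units: 0.019 m / 0.4 = 0.0475, 0.017 m / 0.4 = 0.0425.

>>> {"op": "move_arm", "data": {
  "motion": [
    [0,0,0,0.0075,0,0,0.015],
    [0,0,0,0.02,0,0,0.015],
    [0,0,0,0.0325,0,0,0.015],
    [0,0,0,0.0425,0,0,0.015],
    [0,0,0,0.0475,0,0,0.015],
    [0,0,0,0.0475,0,0,0.015]
  ]
}}

```text
clock: 18.3
eef_pos: [511.9, 12.7, 50.2]
tcp_rot: [-3.142, 0.0, -0.203]
contact_force: [0.2, -0.3, -1.0]
opening: 0.265
grasp_force: 78.8
```

```bash
cat > v.py <<'E'
from leg import *
import sys
p=leg(sys.argv[1]); go([563.2,-4.2,50.3],-0.203)
z=p[...,2]; m=(abs(p[...,1]-6)<16)&(p[...,0]>8)&(p[...,0]<125)&(z<-11)&(z>-17); q=p[m]
W=masks(sys.argv[1])[0]; print("pin tool",len(q),np.percentile(q,[2,50,98],axis=0).round(1).tolist())
E
python3 v.py w10
```

```text
5944
tip x [72.1 72.1 72.1 72.1 72.1 72.1 72.1 72.5]
22 171 y [4.  6.3 8.8] z [-4.3 -2.9 -1. ]
30 159 y [4.3 6.2 8.6] z [-4.1 -2.9 -1.6]
38 215 y [ 2.6  6.1 10.2] z [-4.  -2.7 11.2]
46 262 y [ 2.6  6.4 10.5] z [-15.1 -13.6 -10.9]
54 420 y [ 2.5  6.6 10.5] z [-15.3 -14.3 -13.4]
62 443 y [ 2.5  6.2 10.4] z [-14.8 -11.9   4.8]
70 270 y [ 2.9  6.2 10.5] z [-3.6  9.7 11.5]
move [0.0, 0.0003, -0.0001] [0.0538, 0.0062, -0.0001] at [511.8, 12.7, 50.2] [3.1416, 0.0003, -0.2031] F [0.6, -0.4, -1.1] op 0.258 t 18.35
pin tool 1669 [[10.0, -2.5, -15.6], [53.6, 6.6, -13.6], [62.3, 15.8, -11.1]]
```

To row units: 0.012 m / 0.4 = 0.03, 0.01 m / 0.4 = 0.025.

>>> {"op": "move_arm", "data": {
  "motion": [
    [0,0,0,0.005,0,0,0.015],
    [0,0,0,0.01,0,0,0.015],
    [0,0,0,0.015,0,0,0.015],
    [0,0,0,0.02,0,0,0.015],
    [0,0,0,0.025,0,0,0.015],
    [0,0,0,0.03,0,0,0.015]
  ]
}}

```text
clock: 19.1
eef_pos: [522.6, 10.8, 49.9]
tcp_rot: [-3.141, 0.002, -0.203]
contact_force: [-4.3, 6.0, -0.2]
opening: 0.264
grasp_force: 78.8
```

To row units: 0.006 m / 0.4 = 0.015, 0.002 m / 0.4 = 0.005.

>>> {"op": "move_arm", "data": {
  "motion": [
    [0,0,0,0.005,0,0,0.015],
    [0,0,0,0.01,0,0,0.015],
    [0,0,0,0.015,0,0,0.015]
  ]
}}

```text
clock: 19.48
eef_pos: [528.4, 9.7, 49.9]
tcp_rot: [-3.141, 0.003, -0.203]
contact_force: [-4.1, 5.3, -0.2]
opening: 0.264
grasp_force: 78.9
```

```bash
python3 v.py w11
```

```text
5849
tip x [70.9 70.9 70.9 70.9 70.9 71.2 71.2 71.3]
22 178 y [3.2 5.9 9.9] z [-4.2 -2.8 10.5]
30 176 y [2.7 6.  9.9] z [-4.2 -2.8 10.6]
38 249 y [ 2.6  6.5 10.4] z [-15.5 -14.1 -11.3]
46 392 y [ 2.5  6.4 10.5] z [-15.7 -14.8 -13.7]
54 500 y [ 2.5  6.3 10.6] z [-15.  -11.5  10.6]
62 261 y [ 3.   6.2 10.2] z [-4.1 -2.4 11.1]
70 129 y [4.  6.1 8.3] z [-3.9 -2.7 -1.1]
move [-0.0002, 0.0021, 0.0001] [0.0366, 0.0066, -0.0004] at [528.7, 9.6, 49.9] [-3.1414, 0.0021, -0.2029] F [-2.7, 4.9, -0.6] op 0.259 t 19.52
pin tool 1691 [[10.0, -2.1, -15.9], [45.7, 6.9, -13.8], [54.2, 16.0, -11.2]]
```

To row units: 0.008 m / 0.4 = 0.02, 0.006 m / 0.4 = 0.015.

>>> {"op": "move_arm", "data": {
  "motion": [
    [0,0,0,0.005,0,0,0.015],
    [0,0,0,0.01,0,0,0.015],
    [0,0,0,0.015,0,0,0.015],
    [0,0,0,0.02,0,0,0.015]
  ]
}}

```text
clock: 20.02
eef_pos: [536.1, 8.0, 49.8]
tcp_rot: [-3.141, 0.003, -0.203]
contact_force: [-3.7, 5.9, -0.0]
opening: 0.264
grasp_force: 78.8
```

To row units: 0.003 m / 0.4 = 0.0075, 0.0015 m / 0.4 = 0.0038.

>>> {"op": "move_arm", "data": {
  "motion": [
    [0,0,0,0.0038,0,0,0.015],
    [0,0,0,0.0075,0,0,0.015]
  ]
}}

```text
clock: 20.27
eef_pos: [538.7, 7.5, 49.8]
tcp_rot: [-3.141, 0.003, -0.203]
contact_force: [-6.3, 6.8, 0.0]
opening: 0.26
grasp_force: 78.9
```

To row units: 0.003 m / 0.4 = 0.0075, 0.0015 m / 0.4 = 0.0038.

>>> {"op": "move_arm", "data": {
  "motion": [
    [0,0,0,0.0038,0,0,0.015],
    [0,0,0,0.0075,0,0,0.015]
  ]
}}

```text
clock: 20.52
eef_pos: [541.9, 7.3, 49.7]
tcp_rot: [-3.141, 0.003, -0.203]
contact_force: [-1.2, 9.3, -0.9]
opening: 0.262
grasp_force: 78.9
```

To row units: 0.003 m / 0.4 = 0.0075, 0.0015 m / 0.4 = 0.0038.

>>> {"op": "move_arm", "data": {
  "motion": [
    [0,0,0,0.0038,0,0,0.015],
    [0,0,0,0.0075,0,0,0.015]
  ]
}}

```text
clock: 20.78
eef_pos: [543.5, 7.2, 49.5]
tcp_rot: [-3.141, 0.006, -0.203]
contact_force: [-7.8, 13.1, 0.0]
opening: 0.26
grasp_force: 79.0
```

```bash
python3 v.py w12
```

```text
5836
tip x [70.9 70.9 70.9 70.9 70.9 71.3 71.3 71.3]
22 196 y [2.7 5.8 9.7] z [-4.1 -2.7 10.4]
30 131 y [ 2.7  6.5 10.3] z [-15.5 -13.3  -3. ]
38 368 y [ 2.6  6.5 10.4] z [-16.3 -15.4 -14.3]
46 555 y [ 2.4  6.4 10.6] z [-16.  -13.7   4.8]
54 308 y [ 2.5  5.9 10.4] z [-3.9 -2.2 10.6]
62 206 y [3.6 5.8 8. ] z [-4.  -2.9 -1.5]
70 129 y [3.6 5.7 7.9] z [-3.9 -2.5 -0.9]
move [-0.0009, 0.0051, -0.0001] [0.0212, 0.0073, -0.0009] at [543.9, 7.2, 49.5] [-3.1407, 0.0051, -0.2031] F [-4.6, 12.1, -0.6] op 0.261 t 20.82
pin tool 1701 [[10.0, -1.7, -16.4], [40.5, 7.6, -14.4], [49.1, 16.5, -11.4]]
```

To row units: 0.002 m / 0.4 = 0.005, -0.001 m / 0.4 = -0.0025.

>>> {"op": "move_arm", "data": {
  "motion": [
    [0,0,0,0.0025,-0.002,0,0.015],
    [0,0,0,0.005,-0.0025,0,0.015]
  ]
}}

```text
clock: 21.08
eef_pos: [548.6, 7.0, 50.2]
tcp_rot: [-3.141, -0.0, -0.203]
contact_force: [1.6, 3.7, -1.0]
opening: 0.263
grasp_force: 78.9
```

To row units: 0.002 m / 0.4 = 0.005, 0.001 m / 0.4 = 0.0025.

>>> {"op": "move_arm", "data": {
  "motion": [
    [0,0,0,0.0025,0,0,0.015],
    [0,0,0,0.005,0,0,0.015]
  ]
}}

```text
clock: 21.32
eef_pos: [551.1, 6.3, 50.5]
tcp_rot: [-3.141, -0.001, -0.203]
contact_force: [0.8, 5.8, -1.0]
opening: 0.265
grasp_force: 78.9
```

```bash
python3 v.py w13
```

```text
5354
tip x [70.9 70.9 70.9 70.9 70.9 71.3 71.3 71.3]
22 111 y [ 3.   6.4 10.5] z [-13.  -11.2  -2.2]
30 336 y [ 2.7  6.6 10.5] z [-15.1 -14.  -12.9]
38 495 y [ 2.3  6.1 10.6] z [-14.7 -12.8   5. ]
46 329 y [ 2.6  6.4 10.5] z [-10.2  -2.5  11.6]
54 193 y [3.9 5.9 8.2] z [-3.9 -2.7 -1.2]
62 199 y [4.  6.2 8.5] z [-3.9 -2.9 -1.4]
70 128 y [4.  6.1 8.4] z [-3.8 -2.8 -1.1]
move [-0.0008, -0.0015, -0.0] [0.0138, 0.0078, 0.0003] at [551.3, 6.2, 50.6] [-3.1408, -0.0015, -0.203] F [3.1, 4.9, -1.2] op 0.263 t 21.38
pin tool 1358 [[9.9, -0.4, -15.7], [32.8, 8.2, -13.4], [40.9, 16.6, -11.1]]
```

To row units: 0.0045 m / 0.4 = 0.0113, 0.0015 m / 0.4 = 0.0038.

>>> {"op": "move_arm", "data": {
  "motion": [
    [0,0,0,0.0038,0,0,0.015],
    [0,0,0,0.0075,0,0,0.015],
    [0,0,0,0.0113,0,0,0.015]
  ]
}}

```text
clock: 21.75
eef_pos: [555.0, 4.8, 50.4]
tcp_rot: [3.142, -0.0, -0.203]
contact_force: [0.9, 2.8, -0.3]
opening: 0.262
grasp_force: 78.9
```

To row units: 0.002 m / 0.4 = 0.005, 0.001 m / 0.4 = 0.0025.

>>> {"op": "move_arm", "data": {
  "motion": [
    [0,0,0,0.0025,0,0,0.015],
    [0,0,0,0.005,0,0,0.015]
  ]
}}

```text
clock: 22.0
eef_pos: [556.4, 4.3, 50.2]
tcp_rot: [3.141, 0.0, -0.203]
contact_force: [0.7, 1.3, -1.1]
opening: 0.261
grasp_force: 78.9
```

To row units: 0.0015 m / 0.4 = 0.0038, 0.001 m / 0.4 = 0.0025.

>>> {"op": "move_arm", "data": {
  "motion": [
    [0,0,0,0.0025,0,0,0.015],
    [0,0,0,0.0038,0,0,0.015]
  ]
}}

```text
clock: 22.25
eef_pos: [557.9, 4.0, 50.2]
tcp_rot: [3.141, 0.001, -0.203]
contact_force: [0.5, 0.3, -0.8]
opening: 0.263
grasp_force: 79.0
```

To row units: 0.0015 m / 0.4 = 0.0038, 0.0008 m / 0.4 = 0.002.

>>> {"op": "move_arm", "data": {
  "motion": [
    [0,0,0,0.002,0,0,0.015],
    [0,0,0,0.0038,0,0,0.015]
  ]
}}

```text
clock: 22.5
eef_pos: [559.4, 3.9, 50.2]
tcp_rot: [3.141, 0.0, -0.203]
contact_force: [-1.0, 0.2, 0.2]
opening: 0.263
grasp_force: 79.0
```

```bash
python3 v.py w14|tail -2
```

```text
move [0.0001, 0.0006, -0.0001] [0.0054, 0.0072, -0.0001] at [559.4, 3.9, 50.2] [3.1415, 0.0006, -0.2031] F [-1.1, 0.4, -0.2] op 0.264 t 22.55
pin tool 1410 [[9.9, -1.3, -15.6], [24.2, 7.7, -13.6], [33.0, 16.5, -11.1]]
```

To row units: 0.0014 m / 0.4 = 0.0035, 0.0007 m / 0.4 = 0.0018.

>>> {"op": "move_arm", "data": {
  "motion": [
    [0,0,0,0.0018,0,0,0.015],
    [0,0,0,0.0035,0,0,0.015],
    [0,0,0,0.0035,0,0,0.015]
  ]
}}

```text
clock: 22.92
eef_pos: [559.7, 3.8, 49.9]
tcp_rot: [3.141, 0.003, -0.203]
contact_force: [-5.0, 2.0, 1.8]
opening: 0.259
grasp_force: 79.2
```

To row units: 0.0008 m / 0.4 = 0.002.

>>> {"op": "move_arm", "data": {
  "motion": [
    [0,0,0,0.002,0,0,0.015],
    [0,0,0,0.002,0,0,0.015]
  ]
}}

```text
clock: 23.18
eef_pos: [559.7, 3.7, 49.7]
tcp_rot: [3.141, 0.004, -0.203]
contact_force: [-7.4, 3.2, 2.1]
opening: 0.258
grasp_force: 79.2
```

To row units: -0.0012 m / 0.4 = -0.003.

>>> {"op": "move_arm", "data": {
  "motion": [
    [0,0,0,-0.003,0,0,0.015],
    [0,0,0,-0.003,0,0,0.03],
    [0,0,0,-0.003,0,0,0.04],
    [0,0,0,-0.003,0,0,0.05],
    [0,0,0,-0.003,0,0,0.05],
    [0,0,0,-0.003,0,0,0.05],
    [0,0,0,-0.003,0,0,0.05]
  ]
}}

```text
clock: 24.05
eef_pos: [560.6, 3.7, 50.3]
tcp_rot: [-3.142, -0.0, -0.203]
contact_force: [-0.5, 1.0, -0.3]
opening: 0.587
grasp_force: 0.0
```

To row units: -0.11 m / 0.4 = -0.275, -0.09 m / 0.4 = -0.225.

>>> {"op": "move_arm", "data": {
  "motion": [
    [0,0,0,0,0,-0.025,0.05],
    [0,0,0,0,0,-0.075,0.05],
    [0,0,0,0,0,-0.15,0.05],
    [0,0,0,-0.025,0,-0.225,0.05],
    [0,0,0,-0.075,0,-0.275,0.05],
    [0,0,0,-0.1125,0,-0.275,0.05],
    [0,0,0,-0.125,0,-0.275,0.05],
    [0,0,0,-0.125,0,-0.275,0.05]
  ]
}}

```text
clock: 25.05
eef_pos: [511.1, 13.8, 159.6]
tcp_rot: [3.141, 0.001, -0.203]
contact_force: [-0.6, -0.0, 0.4]
opening: 0.59
grasp_force: 0.0
```

```bash
python3 - <<'E'
from m2 import *
im,d,K,T=shot("wrist"); save("w15",im); np.savez("w15",im=im,d=d,K=K,T=T)
W,H,S,V=masks("w15"); Z=W[...,2]; R=Ro.from_euler("z",-0.203)
p=R.inv().apply((W-[563.2,-4.2,0]).reshape(-1,3)).reshape(W.shape)   # hitch axes about pin start
nr=np.hypot(p[...,0],p[...,1])<70
m=nr&(S>150)&((H<8)|(H>172))&(Z>50)&(Z<70); q=p[m]; print("grip",len(q),np.percentile(q,[2,50,98],axis=0).round(1).tolist(),cv2.minAreaRect(q[:,:2].astype(np.float32)))
m=nr&(Z>62)&(Z<70)&(S<60); q=p[m]; print("pin",len(q),q.mean(0).round(1))
m=nr&(S>90)&(H>12)&(H<40)&(Z<50); q=p[m]; print("collar",len(q),np.median(q[:,2]).round(1),np.percentile(q,[2,98],axis=0).round(1).tolist())
go([563,0,200],-0.203)
cv2.imwrite("pics/c15.png",cv2.resize(cv2.imread("pics/w15.png")[40:250,140:420],(800,600)))
E
```

```text
grip 1005 [[-20.9, -4.1, 50.2], [-6.1, 6.3, 52.9], [6.1, 18.9, 56.1]] ((-7.573166847229004, 7.291773796081543), (28.629398345947266, 24.407878875732422), 1.0864468812942505)
pin 483 [20.   0.2 64. ]
collar 556 39.4 [[0.4, -18.0, 36.8], [33.7, 18.5, 40.8]]
move [0.0002, 0.0007, 0.0001] [0.0531, 0.0032, -0.0404] at [511.6, 13.8, 159.7] [3.1414, 0.0007, -0.2029] F [0.2, 0.1, -0.7] op 0.585 t 25.1
```

View pics/c15.png

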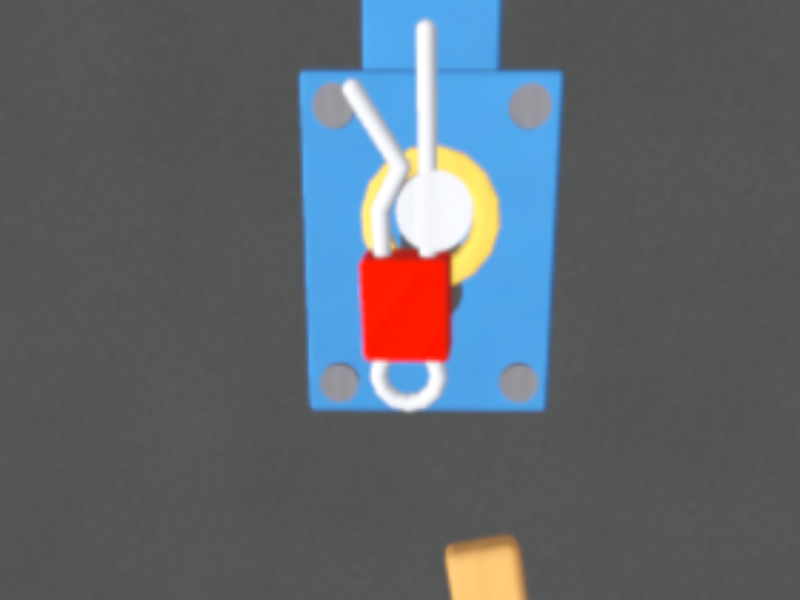

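The crop shows the leg through the pin, the bow waist past the pin at (405,163), and the red grip's face at the pin. I'll check numerically how far home it is.

```bash
python3 - <<'E'
from m2 import *
im,d,K,T=shot("wrist"); np.savez("w16",im=im,d=d,K=K,T=T)
W,H,S,V=masks("w16"); Z=W[...,2]; p=Ro.from_euler("z",-0.203).inv().apply((W-[563.2,-4.2,0]).reshape(-1,3)).reshape(W.shape)
m=(abs(p[...,1])<5)&(p[...,0]>32)&(p[...,0]<85)&(Z>44)&(S<60); q=p[m]; print("leg tip x",np.sort(q[:,0])[-6:].round(1)); 
for a in (32,40,48,56,64): g=q[(q[:,0]>a)&(q[:,0]<a+8)]; print(a+4,len(g),np.percentile(g[:,2],95).round(1) if len(g) else 0)
m=(S>150)&((H<8)|(H>172))&(Z>40)&(Z<70)&(np.hypot(p[...,0],p[...,1])<60); q=p[m]
for a in range(-24,14,3): g=q[(q[:,0]>a)&(q[:,0]<a+3)]; print(a+1.5,len(g),np.median(g[:,2]).round(1) if len(g) else 0)
m=(np.hypot(p[...,0]-20,p[...,1])<14)&(Z>61)&(Z<70)&(S<60); q=p[m]; print("pin",q.mean(0),cv2.minEnclosingCircle(q[:,:2].astype(np.float32)))
E
```

```text
leg tip x [62.1 62.1 62.7 62.8 62.8 62.9]
36 84 58.7
44 84 60.0
52 86 61.4
60 64 62.8
68 0 0
-22.5 50 50.1
-19.5 102 50.6
-16.5 104 51.2
-13.5 117 51.7
-10.5 99 52.2
-7.5 117 53.1
-4.5 124 53.3
-1.5 122 54.1
1.5 118 54.5
4.5 127 54.5
7.5 37 48.5
10.5 0 0
13.5 0 0
pin [18.39143212  0.08463779 63.57578981] ((18.355289459228516, -0.0035873528104275465), 9.922746658325195)
```

```bash
python3 -c "
from rig import order; print(order.sign_off())"
```

```text
the job is handed in; nothing more can be done
None
```

I handed the job in at about 25 s: the collar sits flat on the base and the cotter is snapped over the pin, released about 1 mm short of fully home because it droops slightly in the hole; measured push peaked at about 15 N.

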